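# Empty the bread trug into the crate and put it back in its rack

## Robot

A 6-joint arm with a two-finger parallel gripper is mounted at the origin on the work surface. World frame = base frame: x ahead of the robot, y to its left, z up, the work surface at z = 0. Lengths are in mm, angles in rad, forces in N, time in s.
With the tool pointing down it reaches from about 350 to 775 mm from the base axis. Payload 7.3 kg.
Tool frame: the origin (TCP) lies on the centre line of the jaws, within the pads' length; the fingertips stand 17 mm ahead of it and the grasp point (between the pads) lies 2 mm behind it; z points along the fingers, y is the line along which they close (so a half turn about z gives the same grasp; the last joint's range is limited). The gripper opens to 92 mm and grips with 3 to 60 N. Pads are 19 mm wide; open, the fingers measure 130 mm over their backs; the gripper's body (75 mm by 190 mm) begins 47 mm behind the grasp point.
Start: joints at [1.153, 0.342, 1.524, -0, 1.275, -0.146], TCP at [140.928, 505.749, 243.741] pointing down, gripper open.
Joint ranges: [-2.53, 2.53], [-0.77, 2.02], [0.04, 2.7], [-1, 4.14], [0.28, 2.66], [-3.11, 3.11]. Speed limits (rad/s): [2.57, 2.57, 3.14, 3.14, 3.14, 3.14].

## Interface

Orientations are given as [roll, pitch, yaw] about the fixed x, y, z axes, in that order (R = Rz(yaw) Ry(pitch) Rx(roll)).
In Python, from plant import bot gives the robot as it stands. The module is installed in compiled form; this text tells all that it offers.
- The arm moves only by the shell command python3 -m pendant 'ROWS'. ROWS is JSON, a list of rows, each a list of 3 entries, a list of its own where there are three numbers: the shift along the world's x, y, z as a fraction of full scale, then the turn, a rotation vector about the world's x, y, z as a fraction of full scale, then the opening, from -1 (shut) to 1 (fully open), so that 0 is half open. In form: [[[tx, ty, tz], [rx, ry, rz], claw], ...]. A call has exactly 10 rows; each row shifts and turns the commanded pose from where the row before left it; what a row does not reach is not made up. Full scale, the value 1, is 30 mm for a shift and 0.12 rad for a turn. A row lasts 1/12 s, in which the tool goes at most 41.7 mm and 7.16 degrees, less where a joint would pass 70% of its speed; a pose out of reach is approached as far as the arm can. A call with a number of a shift or a turn outside -1 to 1 is refused whole. A call with a gripper value outside its range is refused whole. The fingers move at their own pace and stop on an object; the grip force is fixed at half the most. Time passes only in rows, so rows that do not move let the fingers close, or fill a call up. It gives the time, the measured TCP pose, the force, the opening and the grip force at its end, in the units of the state.
- bot.get_obs(): the state, without advancing time (a new reading comes with each control period).
- bot.capture(name): name is "scene" or "top"; returns the picture (384x512x3 uint8, blue, green, red); there is no depth.
- bot.camera_params(name): a dict with "fovy" (degrees; the focal length in pixels is half the picture's height over the tangent of half this angle, whatever the lens; pixels are square), "cx", "cy" (the principal point, pixels), "camera_from_world" (4x4, takes a point from world to camera coordinates). Camera axes: x right, y down, z forward; pixel columns grow to the right and rows downward; lengths in mm; the calibration is good to about 2 mm. A picture is of the moment at which its call begins. camera_params takes no time and is no camera call.
- bot.close_job(): hands the job in; it is judged then, once.
The state is a dict: "time": time; "joint_positions": joint angles; "dq": joint speeds; "tau": joint torques, N m; "tool_pos": TCP position; "tcp_rot": TCP orientation; "contact_force": force on the tool from outside, world axes, zero at the start; "moment": the same for the moment, N m; "grip_width": finger opening in mm; "finger_force": force on a finger pad.
Only numpy, scipy, OpenCV 4.12 (cv2) and the standard library are available. Lean on these libraries where they do the work, as an engineer would, in place of code of your own. Each camera call takes 0.05 s, during which the arm holds its last target. There are 200 camera calls.

## Task

Pick up the wooden trug with the arched handle and tip all five bread rolls out of its open end into the slatted crate, then stand the empty trug on the table and let go of it. Turn it so that its open end leads into the steel rack, and slide it in until it is fully home, with its wide tail board up against the rails. Leave every roll in the crate and do not disturb the other tableware.

Things in the scene. Friction and masses are not known exactly. Their poses are not given: they have to be found in the camera images.
- trug_centre (a point): Wooden bread trug (shallow carrying tray), about 420 g empty. Point: mid length and width, 45 mm above its flat underside. x points to the open pouring end, z up. Body 210 mm long (x -105 to 105), 112 wide; floor 8 thick, side walls 7 thick, 46 tall; pouring end without a wall, only a lip 5 mm above the floor. It starts with the open end roughly towards the crate.
- trug_arch (a point): Middle of the trug's arched handle: wooden bar 18 x 18 mm in section that runs across the trug (along its y, 112 mm) over its middle, centred 89 mm above the underside, on a post at each side. Axes as trug_centre. Rolls pass freely below it.
- trug_tail (a point): Point in the trug's tail board (its -x end), mid width, 40 mm above the underside, 98 mm behind the centre. Axes as trug_centre. Board 14 mm thick, 180 wide (ears stick out 34 mm each side), top 55 mm above the underside, front face at x = -91. Once the trug is empty the board can be pinched here from above, a finger inside and one outside; the rolls at first leave no room.
- crate: Fixed open slatted wooden crate at the robot's left, 240 x 260 x 110 mm (x, y, z), walls 8 mm. Origin: centre of its underside, on the table; axes along its sides, z up. The rolls go in here.
- rack: Fixed steel tray rack at the robot's right. Origin: on the table, middle of the mouth; x points into the rack, z up. Two rails 45 mm tall, 122 mm apart inside, up to x = 200; the mouth flares to about 148 over the first 27 mm. No floor: the trug slides on the table. Only its open end fits in; when fully home the ears of the tail board meet the rail ends and its centre is at x = 90 mm.
- rack_bar (a point): Middle of the rack's first cross bar, x = 95 mm from the mouth; two more lie at 143 and 192 mm. Bars 8 mm thick, underside 111 mm above the table: the trug with its arch passes below them (top 98 mm), but not a gripper holding the arch.
- roll0_centre (a point): Centre of crusty bread roll 1 of 5: rigid, domed, 42 mm across, 34 mm tall, about 40 g. All five are alike and start in the trug.
- roll1_centre (a point): Centre of crusty bread roll 2 of 5: rigid, domed, 42 mm across, 34 mm tall, about 40 g. All five are alike and start in the trug.
- roll2_centre (a point): Centre of crusty bread roll 3 of 5: rigid, domed, 42 mm across, 34 mm tall, about 40 g. All five are alike and start in the trug.
- roll3_centre (a point): Centre of crusty bread roll 4 of 5: rigid, domed, 42 mm across, 34 mm tall, about 40 g. All five are alike and start in the trug.
- roll4_centre (a point): Centre of crusty bread roll 5 of 5: rigid, domed, 42 mm across, 34 mm tall, about 40 g. All five are alike and start in the trug.
- jam_jar: Bystander, loose: jam jar, 68 mm across, 95 mm tall, near the far edge of the table. Origin: centre of its underside. Leave it alone.
- mug: Bystander, loose: white mug, 80 mm across, 95 mm tall, near the robot. Origin: centre of its underside. Leave it alone.
- bowl: Bystander, loose: blue bowl, 130 mm across, 55 mm tall, near the far edge. Origin: centre of its underside. Leave it alone.
- pepper: Bystander, loose: dark wooden pepper mill, 48 mm across, 120 mm tall, between the robot and the crate. Origin: centre of its underside. Leave it alone.
- spoon: Bystander, loose: spoon with a wooden handle lying near the robot, in front of the rack. Origin: mid length. Leave it alone.
- can: Bystander, loose: pale tin can, 74 mm across, 105 mm tall, between the robot and the rack. Origin: centre of its underside. Leave it alone.
There are look-alikes about, which are no part of the job. What is shaped like the part that bears roll1_centre but pink or turquoise is not meant.

How it is judged (in metres and radians):
On the way, in this order (a step that is already met when the one before it is completed fails the run):
1. all five rolls are in the crate (x of roll0_centre in the frame of crate between -0.112 and 0.112 m and y of roll0_centre in the frame of crate between -0.122 and 0.122 m and height (world z) of roll0_centre between 0 and 0.11 m and x of roll1_centre in the frame of crate between -0.112 and 0.112 m and y of roll1_centre in the frame of crate between -0.122 and 0.122 m and height (world z) of roll1_centre between 0 and 0.11 m and x of roll2_centre in the frame of crate between -0.112 and 0.112 m and y of roll2_centre in the frame of crate between -0.122 and 0.122 m and height (world z) of roll2_centre between 0 and 0.11 m and x of roll3_centre in the frame of crate between -0.112 and 0.112 m and y of roll3_centre in the frame of crate between -0.122 and 0.122 m and height (world z) of roll3_centre between 0 and 0.11 m and x of roll4_centre in the frame of crate between -0.112 and 0.112 m and y of roll4_centre in the frame of crate between -0.122 and 0.122 m and height (world z) of roll4_centre between 0 and 0.11 m), for 0.2 s.
2. the empty trug stands upright on the table, let go, not yet home in the rack (height (world z) of trug_centre below 0.05 m and angle between trug_centre's own z axis and vertical below 0.06 rad and contact force between the fingers and trug below 0.1 N and linear speed of trug below 0.02 m/s and not (x of trug_centre in the frame of rack between 0.079 and 0.11 m and y of trug_centre in the frame of rack between -0.01 and 0.01 m and x of trug_tail in the frame of rack below 0.02 m)), for 0.2 s.
At the end, for the whole second after the job is handed in: All five rolls at rest inside the crate, below its rim; the trug flat on the table (tilt under 0.06 rad), untouched and at rest, open end first in the rack, its centre at least 79 mm past the mouth (some 12 mm short of home at most) and within 10 mm of the centre line (all of step 1 and x of trug_centre in the frame of rack between 0.079 and 0.11 m and y of trug_centre in the frame of rack between -0.01 and 0.01 m and x of trug_tail in the frame of rack below 0.02 m and height (world z) of trug_centre below 0.05 m and angle between trug_centre's own z axis and vertical below 0.06 rad and contact force between the fingers and trug below 0.1 N and linear speed of trug below 0.02 m/s and linear speed of each of roll0, roll1, roll2, roll3, roll4 below 0.03 m/s).
It fails at once if a bystander (jar, mug, bowl, pepper mill, can or spoon) is pushed more than 40 mm (distance of any of jam_jar, mug, bowl, pepper, spoon, can from where it was at the start of the episode above 0.04 m).
It fails at once if a standing bystander is tipped over (angle between any of jam_jar, mug, bowl, pepper, can's own z axis and vertical above 0.5 rad).
It also fails if it takes over 70 s, if anything falls off the work surface, if the arm or the gripper's body presses on something with over 40 N, if the wrist force passes 120 N, or if a joint passes its speed limit or range.

## Working session

There is one attempt and no reset: what is moved stays moved. The work goes in short steps, Python scripts to look and compute and a shell command to move; the robot and the scene stay as the last step left them, time stands still between calls to the robot, and variables do not carry over. Pictures are saved under pics/ and viewed, at most 11 in all, crops included, and the job is handed in when it is done.

```bash
mkdir -p pics; cat > h.py <<'E'
import numpy as np, cv2
from plant import bot
def snap(n,f):
    im=np.array(bot.capture(n)); cv2.imwrite('pics/'+f,im); return im
def ray(n,u,v):
    p=bot.camera_params(n); f=192/np.tan(np.radians(p['fovy'])/2); T=np.array(p['camera_from_world'])
    d=T[:3,:3].T@np.array([(u-p['cx'])/f,(v-p['cy'])/f,1]); return -T[:3,:3].T@T[:3,3],d
def onz(n,u,v,z):
    o,d=ray(n,u,v); return o+d*(z-o[2])/d[2]
def proj(n,P):
    p=bot.camera_params(n); f=192/np.tan(np.radians(p['fovy'])/2); T=np.array(p['camera_from_world'])
    q=T[:3,:3]@np.array(P,float)+T[:3,3]; return np.array([p['cx']+f*q[0]/q[2],p['cy']+f*q[1]/q[2]])
E
python3 - <<'E'
from h import *
a=snap('scene','a.png');b=snap('top','b.png')
for n in('scene','top'):
    p=bot.camera_params(n);print(n,p['fovy'],p['cx'],p['cy'],ray(n,256,192))
print(bot.get_obs())
E
```

```text
scene 46.981527205185074 250.0176794006279 189.57007543928634 (array([1028.93546779,  289.7894452 , 1008.00094102]), array([-0.43507194, -0.26404705, -0.86093275]))
top 45.87989314739155 253.38947573009372 197.04713343504227 (array([ 311.836511  ,  -14.19487226, 1509.57066194]), array([ 1.92885093e-01, -2.50659552e-04, -9.81301266e-01]))
{'time': 0.1, 'joint_positions': array([ 1.15301048e+00,  3.42627631e-01,  1.52487253e+00,  1.89877072e-05,
        1.27539147e+00, -1.45998222e-01]), 'dq': array([-2.32400979e-03, -1.80451502e-03, -2.05955488e-03, -8.78465585e-04,
       -2.08550820e-04, -9.34526000e-05]), 'tau': array([ 1.04322946e-03, -4.32001054e+01, -2.44695783e+01,  7.18528870e-02,
        5.25292335e-02, -9.57681959e-05]), 'tool_pos': array([140.78132237, 505.44504476, 243.1447216 ]), 'tcp_rot': array([-3.14031014e+00, -2.06940137e-04,  2.86979936e+00]), 'contact_force': array([-0.0089759 ,  0.67386611, -0.29449177]), 'moment': array([0.01501622, 0.03155283, 0.02236196]), 'finger_force': 0.0, 'grip_width': 91.5863339941138}
```

View pics/a.png

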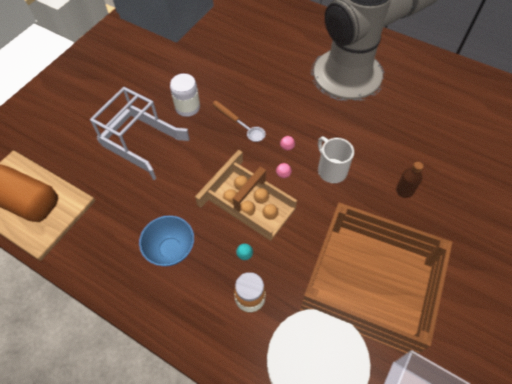

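View pics/b.png

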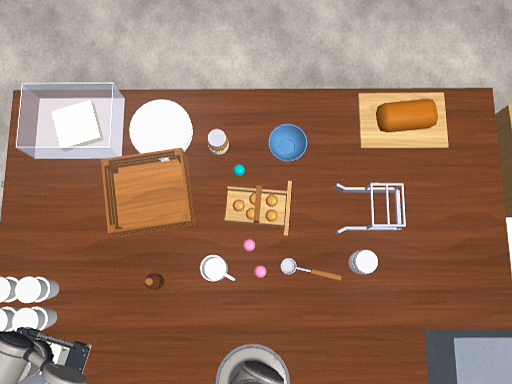

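The scene view shows the trug at (247,200) with five brown rolls, the crate at (380,270), the rack at (135,130) and the bowl at (167,241). In the top view the trug is at (258,205) with its tail board at x≈289, the crate at (148,190) and the rack mouth at (340,208). Candidates for the rolls are the brown ones in the trug (top: 239,206; 252,199; 253,211; 271,201; 271,215), two pink ones (249,245; 260,271) and one turquoise one (239,170). The brown ones in the trug fit, because pink and turquoise are excluded. I'll confirm this in an enlarged crop.

```bash
python3 - <<'E'
from h import *
b=cv2.imread('pics/b.png')
c=np.hstack([cv2.resize(b[140:290,195:295],None,fx=4,fy=4,interpolation=3),cv2.resize(b[140:290,320:420],None,fx=4,fy=4,interpolation=3)])
cv2.imwrite('pics/c.png',c)
E
```

```text
(no output)
```

View pics/c.png

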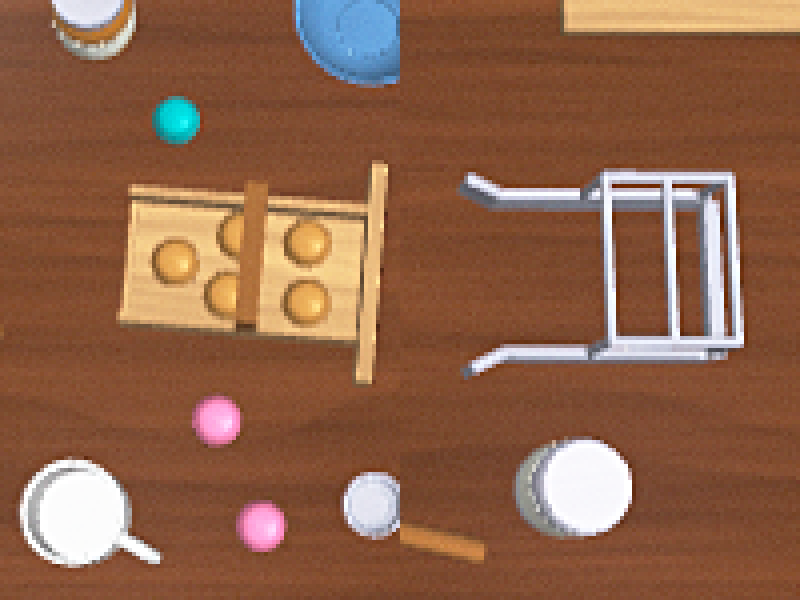

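The crop confirms five plain brown rolls in the trug, with the pink and turquoise balls outside it. The arch runs (257,182)–(245,330) in the crop and the tail board top runs (380,163)–(364,383). The rail tips are at (466,178) and (468,372).

```bash
python3 - <<'E'
from h import *
np.set_printoptions(precision=1,suppress=True)
L=lambda x,y,z:onz('top',195+(x)/4,140+y/4,z)
R=lambda x,y,z:onz('top',320+(x-400)/4,140+y/4,z)
pr=lambda n,*p:print(n,*[q[:2] for q in p])
a=[L(257,182,98),L(245,330,98)];pr('arch',*a,sum(a)/2,a[0]-a[1])
t=[L(380,164,55),L(364,383,55)];pr('tail',*t,sum(t)/2,t[0]-t[1])
pr('openend',L(131,186,46),L(120,322,46))
r=[R(466,178,45),R(466,372,45)];pr('mouth',*r,sum(r)/2,r[0]-r[1])
r=[R(590,193,45),R(590,352,45)];pr('rails',*r,sum(r)/2)
r=[R(606,175,119),R(612,345,119)];pr('bar1',*r,sum(r)/2)
r=[R(732,175,119),R(740,345,119)];pr('bar3',*r,sum(r)/2)
O=lambda u,v,z:onz('top',u,v,z)
c=[O(101,160,110),O(183,149,110),O(195,223,110),O(108,234,110)];pr('crate',*c,sum(c)/4)
pr('byst pepper,mug,jar,bowl,can,spoon',O(148,281,110),O(213,268,95),O(217,136,95),O(288,142,55),O(366,261,105),O(289,266,10),O(340,277,10))
E
```

```text
arch [610.3 -25. ] [491.9 -15. ] [551.1 -20. ] [118.4 -10. ]
tail [ 634.1 -126.2] [ 454.3 -110.3] [ 544.2 -118.3] [179.8 -15.9]
openend [618.3  78.5] [505.5  86.6]
mouth [ 623.9 -280. ] [ 463.7 -274.3] [ 543.8 -277.1] [160.2  -5.7]
rails [ 610.9 -381.4] [ 479.6 -375.1] [ 545.3 -378.3]
bar1 [ 610.1 -376.1] [ 476.5 -374. ] [ 543.3 -375. ]
bar3 [ 609.7 -474.4] [ 476.1 -472.2] [ 542.9 -473.3]
crate [692.9 479.9] [728.2 218.8] [489.5 175.3] [456.1 444.3] [591.7 329.6]
byst pepper,mug,jar,bowl,can,spoon [312.6 314.5] [351.6 118.9] [776.1 111.7] [ 767.2 -121.9] [ 371.2 -350.8] [ 359.7 -121.5] [ 323.9 -286.7]
```

```bash
python3 -m pendant '[[[0.76,-0.97,0],[0,0,0.15],1],[[0.76,-0.97,0],[0,0,0.15],1],[[0.76,-0.97,0],[0,0,0.15],1],[[0.76,-0.97,0],[0,0,0.15],1],[[0.76,-0.97,0],[0,0,0.15],1],[[0.76,-0.97,0],[0,0,0.15],1],[[0.76,-0.97,0],[0,0,0.15],1],[[0.76,-0.97,0],[0,0,0.15],1],[[0.76,-0.97,0],[0,0,0.15],1],[[0.76,-0.97,0],[0,0,0.15],1]]'
python3 -m pendant '[[[0.76,-0.97,0],[0,0,0],1],[[0.76,-0.97,0],[0,0,0],1],[[0.76,-0.97,0],[0,0,0],1],[[0.76,-0.97,0],[0,0,0],1],[[0.76,-0.97,0],[0,0,0],1],[[0.76,-0.97,0],[0,0,0],1],[[0.76,-0.97,0],[0,0,0],1],[[0.76,-0.97,0],[0,0,0],1],[[0,0,0],[0,0,0],1],[[0,0,0],[0,0,0],1]]'
```

```text
time: 0.93
tool_pos: [369.5, 213.1, 243.6]
tcp_rot: [3.142, -0.0, 3.051]
contact_force: [0.3, 0.4, -0.5]
grip_width: 91.8
finger_force: 0.0
time: 1.77
tool_pos: [551.6, -19.5, 242.6]
tcp_rot: [3.141, -0.002, 3.047]
contact_force: [-0.4, -0.7, 0.1]
grip_width: 92.2
finger_force: 0.0
```

```bash
python3 -m pendant '[[[0,0,-0.86],[0,0,0],1],[[0,0,-0.86],[0,0,0],1],[[0,0,-0.86],[0,0,0],1],[[0,0,-0.86],[0,0,0],1],[[0,0,-0.86],[0,0,0],1],[[0,0,-0.5],[0,0,0],1],[[0,0,-0.4],[0,0,0],1],[[0,0,0],[0,0,0],1],[[0,0,0],[0,0,0],-1],[[0,0,0],[0,0,0],-1]]'
python3 -m pendant '[[[0,0,0],[0,0,0],-1],[[0,0,0],[0,0,0],-1],[[0,0,0],[0,0,0],-1],[[0,0,0],[0,0,0],-1],[[0,0,0],[0,0,0],-1],[[0,0,0],[0,0,0],-1],[[0,0,0],[0,0,0],-1],[[0,0,0],[0,0,0],-1],[[0,0,0],[0,0,0],-1],[[0,0,0],[0,0,0],-1]]'
```

```text
time: 2.6
tool_pos: [551.5, -17.4, 88.7]
tcp_rot: [3.141, 0.001, 3.051]
contact_force: [-0.7, 0.1, 0.6]
grip_width: 82.4
finger_force: 0.0
time: 3.43
tool_pos: [551.3, -18.0, 87.7]
tcp_rot: [3.141, -0.0, 3.05]
contact_force: [0.6, 0.6, 1.2]
grip_width: 17.6
finger_force: 30.0
```

```bash
python3 -m pendant '[[[0,0,0.3],[0,0,0],-1],[[0,0,0.6],[0.3,-0.03,0],-1],[[0,0,0.8],[0.3,-0.03,0],-1],[[0,0,0.8],[0.3,-0.03,0],-1],[[0,0,0.8],[0.3,-0.03,0],-1],[[0,0,0.8],[0,0,0],-1],[[0,0,0.8],[0,0,0],-1],[[0,0,0.6],[0,0,0],-1],[[0,0,0.3],[0,0,0],-1],[[0,0,0],[0,0,0],-1]]'
python3 - <<'E'
from h import *
o=bot.get_obs();print(o['joint_positions'],o['tcp_rot'],o['contact_force'])
E
```

```text
time: 4.27
tool_pos: [551.8, -18.2, 263.5]
tcp_rot: [2.997, 0.004, 3.05]
contact_force: [-0.6, -0.2, -5.6]
grip_width: 18.0
finger_force: 30.0
[-0.250796    0.37589106  1.42614124  0.14628102  1.36057641 -1.76223473] [2.99739253 0.00423544 3.04984614] [-0.62844635 -0.24300621 -5.57515709]
```

```bash
python3 -m pendant '[[[0.03,0.3,0],[0,0,0],-1],[[0.06,0.6,0],[0,0,-0.1],-1],[[0.06,0.7,0],[0,0,-0.2],-1],[[0.06,0.75,0],[0,0,-0.25],-1],[[0.06,0.75,0],[0,0,-0.25],-1],[[0.06,0.75,0],[0,0,-0.25],-1],[[0.06,0.75,0],[0,0,-0.25],-1],[[0.06,0.75,0],[0,0,-0.25],-1],[[0.06,0.75,0],[0,0,-0.2],-1],[[0.06,0.75,0],[0,0,-0.15],-1]]'
python3 -m pendant '[[[0.06,0.75,0],[0,0,0],-1],[[0.06,0.75,0],[0,0,0],-1],[[0.06,0.75,0],[0,0,0],-1],[[0.06,0.6,0],[0,0,0],-1],[[0.06,0.3,0],[0,0,0],-1],[[0.03,0.1,0],[0,0,0],-1],[[0,0,0],[0,0,0],-1],[[0,0,0],[0,0,0],-1],[[0,0,0],[0,0,0],-1],[[0,0,0],[0,0,0],-1]]'
python3 - <<'E'
from h import *
o=bot.get_obs();print(o['joint_positions'],o['tcp_rot'],o['contact_force'])
snap('scene','d.png');snap('top','d2.png')
E
```

```text
time: 5.1
tool_pos: [567.1, 189.2, 259.2]
tcp_rot: [2.999, -0.003, 2.821]
contact_force: [-0.1, -0.2, -6.2]
grip_width: 17.9
finger_force: 30.0
time: 5.93
tool_pos: [578.4, 283.9, 261.8]
tcp_rot: [2.997, 0.001, 2.82]
contact_force: [0.0, -0.2, -6.1]
grip_width: 17.7
finger_force: 30.0
[ 0.28164137  0.49999471  1.2336632   0.12189784  1.32652476 -0.99273151] [2.99713280e+00 1.06271294e-03 2.82039926e+00] [ 3.34528194e-03 -1.96479730e-01 -6.14578091e+00]
```

View pics/d.png

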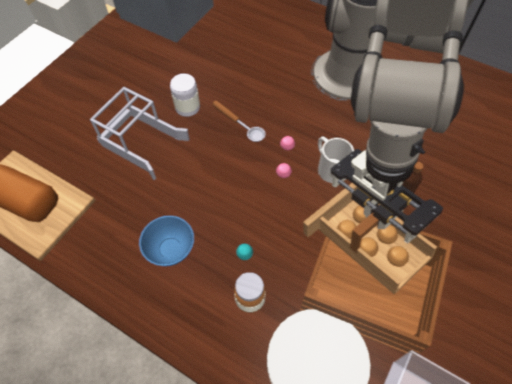

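The trug hangs over the crate (around 375,240 in the picture) with all five rolls still in it. I'll start to tip.

```bash
python3 -m pendant '[[[0,-0.1,-0.1],[-0.57,0.19,0],-1],[[0,-0.1,-0.1],[-0.57,0.19,0],-1],[[0,-0.1,-0.1],[-0.57,0.19,0],-1],[[0,0,0],[-0.57,0.19,0],-1],[[0,0,0],[-0.57,0.19,0],-1],[[0,0,0],[-0.57,0.19,0],-1],[[0,0,0],[-0.57,0.19,0],-1],[[0,0,0],[-0.57,0.19,0],-1],[[0,0,0],[-0.57,0.19,0],-1],[[0,0,0],[-0.57,0.19,0],-1]]'
python3 - <<'E'
from h import *
from scipy.spatial.transform import Rotation as R
o=bot.get_obs();print(o['joint_positions'],o['contact_force'],R.from_euler('xyz',o['tcp_rot']).as_matrix()[:,2])
E
```

```text
time: 6.87
tool_pos: [578.8, 276.3, 253.0]
tcp_rot: [-2.565, 0.0, 2.822]
contact_force: [-0.3, -1.1, -6.2]
grip_width: 17.8
finger_force: 30.0
[ 0.50084997  0.85290978  0.72811865 -0.41560875  1.9711562  -0.83351495] [-0.32150647 -1.05296911 -6.16752919] [-0.1708858  -0.51742643 -0.83849147]
```

```bash
python3 -m pendant '[[[0,0,0],[-0.57,0.19,0],-1],[[0,0,0],[-0.57,0.19,0],-1],[[0,0,0],[-0.57,0.19,0],-1],[[0,0,0],[-0.57,0.19,0],-1],[[0,0,0],[-0.57,0.19,0],-1],[[0,0,0],[-0.57,0.19,0],-1],[[0,0,0],[0,0,0],-1],[[0,0,0],[0,0,0],-1],[[0,0,0],[0,0,0],-1],[[0,0,0],[0,0,0],-1]]'
python3 - <<'E'
from h import *
from scipy.spatial.transform import Rotation as R
o=bot.get_obs();print(o['joint_positions'],o['contact_force'],R.from_euler('xyz',o['tcp_rot']).as_matrix()[:,2])
snap('scene','e.png');snap('top','e2.png')
E
```

```text
time: 7.7
tool_pos: [578.7, 275.6, 254.2]
tcp_rot: [-2.137, 0.001, 2.821]
contact_force: [0.3, -0.3, -4.1]
grip_width: 17.5
finger_force: 30.0
[ 0.57391267  1.10701506  0.42983025 -0.79961116  2.31273058 -1.01375176] [ 0.29035453 -0.25265954 -4.12691376] [-0.26548769 -0.80109693 -0.53643266]
```

View pics/e.png

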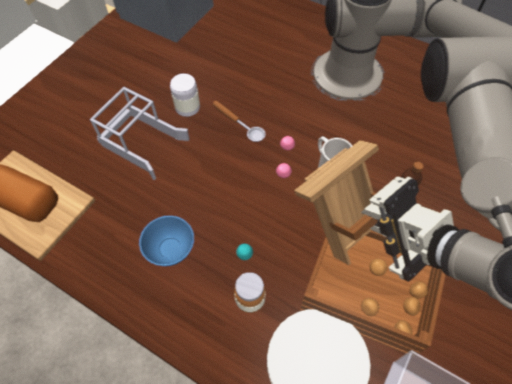

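All five rolls lie in the crate, at (378,267), (370,306), (404,327), (411,306) and (418,291). The measured weight dropped to 4.1 N, which is the empty trug. I'll level it, then swing it to the rack while turning it 162°.

```bash
python3 -m pendant '[[[0,0,0.2],[0.8,-0.27,0],-1],[[0,0,0.2],[0.8,-0.27,0],-1],[[0,0,0.2],[0.8,-0.27,0],-1],[[0,0,0],[0.8,-0.27,0],-1],[[0,0,0],[0.8,-0.27,0],-1],[[0,0,0],[0.8,-0.27,0],-1],[[0,0,0],[0.8,-0.27,0],-1],[[0,0,0],[0.8,-0.27,0],-1],[[0,0,0],[0.8,-0.27,0],-1],[[0,0,0],[0.7,-0.23,0],-1]]'
python3 -m pendant '[[[-0.05,-0.4,0],[0,0,-0.5],-1],[[-0.05,-0.6,0],[0,0,-0.98],-1],[[-0.05,-0.6,0],[0,0,-0.98],-1],[[-0.05,-0.6,0],[0,0,-0.98],-1],[[-0.05,-0.6,0],[0,0,-0.98],-1],[[-0.05,-0.6,0],[0,0,-0.98],-1],[[-0.05,-0.6,0],[0,0,-0.98],-1],[[-0.05,-0.6,0],[0,0,-0.98],-1],[[-0.05,-0.6,0],[0,0,-0.98],-1],[[-0.05,-0.6,0],[0,0,-0.98],-1]]'
python3 -m pendant '[[[-0.05,-0.6,0],[0,0,-0.98],-1],[[-0.05,-0.6,0],[0,0,-0.98],-1],[[-0.05,-0.6,0],[0,0,-0.98],-1],[[-0.05,-0.6,0],[0,0,-0.98],-1],[[-0.05,-0.6,0],[0,0,-0.98],-1],[[-0.05,-0.6,0],[0,0,-0.98],-1],[[-0.05,-0.6,0],[0,0,-0.98],-1],[[-0.05,-0.6,0],[0,0,-0.98],-1],[[-0.05,-0.6,0],[0,0,-0.98],-1],[[0,-0.5,0],[0,0,-0.6],-1]]'
python3 - <<'E'
from h import *
o=bot.get_obs();print(o['joint_positions'])
E
```

```text
time: 8.63
tool_pos: [577.9, 275.2, 272.9]
tcp_rot: [-3.139, 0.006, 2.819]
contact_force: [0.8, 0.0, -4.5]
grip_width: 17.4
finger_force: 30.0
time: 9.47
tool_pos: [562.5, 100.6, 271.8]
tcp_rot: [-3.134, 0.004, 1.695]
contact_force: [0.5, 0.3, -3.3]
grip_width: 17.7
finger_force: 30.0
time: 10.3
tool_pos: [548.7, -76.6, 271.8]
tcp_rot: [-3.134, 0.003, 0.564]
contact_force: [0.1, 0.5, -3.6]
grip_width: 17.6
finger_force: 30.0
[-0.27817819  0.38014792  1.38808383  0.00218493  1.38095253  0.7280402 ]
```

```bash
python3 -m pendant '[[[-0.03,-0.5,0],[0,0,-0.94],-1],[[-0.03,-0.5,0],[0,0,-0.94],-1],[[-0.03,-0.5,0],[0,0,-0.94],-1],[[-0.03,-0.5,-0.3],[0,0,-0.94],-1],[[-0.03,-0.5,-0.6],[0,0,-0.8],-1],[[0,-0.2,-0.9],[0,0,0],-1],[[0,0,-0.9],[0,0,0],-1],[[0,0,-0.9],[0,0,0],-1],[[0,0,-0.9],[0,0,0],-1],[[0,0,-0.8],[0,0,0],-1]]'
python3 -m pendant '[[[0,0,-0.2],[0,0,0],-1],[[0,0,0],[0,0,0],-1],[[0,0,0],[0,0,0],-1],[[0,0,0],[0,0,0],-1],[[0,0,0],[0,0,0],-1],[[0,0,0],[0,0,0],-1],[[0,0,0],[0,0,0],-1],[[0,0,0],[0,0,0],-1],[[0,0,0],[0,0,0],-1],[[0,0,0],[0,0,0],-1]]'
python3 - <<'E'
from h import *
b=snap('top','f2.png');a=snap('scene','f.png')
cv2.imwrite('pics/f3.png',np.hstack([cv2.resize(b[145:275,240:410],(510,390),interpolation=3),cv2.resize(a[70:270,80:230],(285,390),interpolation=3)]))
E
```

```text
time: 11.13
tool_pos: [544.3, -156.3, 111.3]
tcp_rot: [-3.134, 0.003, 0.023]
contact_force: [0.9, -0.1, -3.6]
grip_width: 17.8
finger_force: 30.0
time: 11.97
tool_pos: [545.3, -156.1, 105.8]
tcp_rot: [-3.133, 0.003, 0.024]
contact_force: [-0.5, 0.2, -4.1]
grip_width: 18.1
finger_force: 30.0
```

View pics/f3.png

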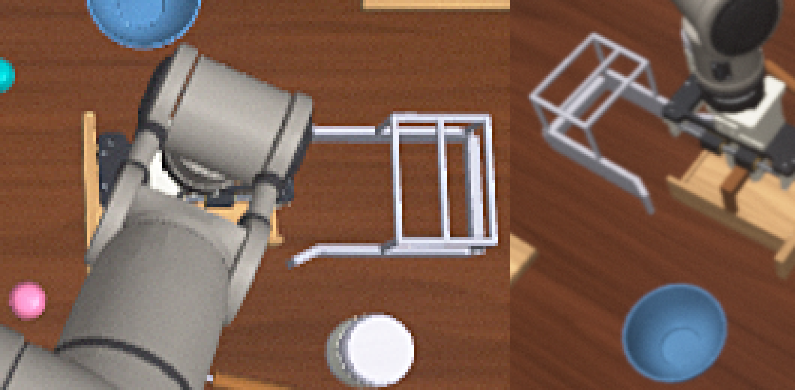

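Top crop: the far tail board end is at (88,113), the near tail end at (93,270) and the lip corner at (281,243). The trug's open end faces the rack mouth. I'll compute its lateral offset from the rack axis.

```bash
python3 - <<'E'
from h import *
np.set_printoptions(precision=1,suppress=True)
P=lambda x,y,z:onz('top',240+x/3,145+y/3,z)[:2]
for z in(74,):
  a,b=P(89,112,z),P(92,270,z);print('tail',a,b,(a+b)/2,a-b)
print('lip near corner (8 floor+19 / 46+19)',P(281,243,27),P(281,243,65))
# rack rail tops, full image scan for bright edges on columns
b=cv2.imread('pics/b.png').astype(int)
for u in(350,358,364):
  g=b[:,u].min(1); print(u,[(v,g[v]) for v in range(178,240) if g[v]>110])
E
```

```text
tail [625.7 -58.9] [455.  -60.5] [540.4 -59.7] [170.7   1.6]
lip near corner (8 floor+19 / 46+19) [ 488.6 -269. ] [ 484.1 -262.5]
350 [(187, np.int64(199)), (188, np.int64(253)), (189, np.int64(205)), (190, np.int64(115)), (191, np.int64(114)), (226, np.int64(146)), (227, np.int64(230)), (228, np.int64(230)), (229, np.int64(167))]
358 [(187, np.int64(194)), (188, np.int64(251)), (189, np.int64(204)), (190, np.int64(117)), (191, np.int64(114)), (226, np.int64(144)), (227, np.int64(230)), (228, np.int64(232)), (229, np.int64(176))]
364 [(187, np.int64(197)), (188, np.int64(255)), (189, np.int64(203)), (190, np.int64(122)), (191, np.int64(117)), (226, np.int64(144)), (227, np.int64(225)), (228, np.int64(233)), (229, np.int64(179))]
```

```bash
python3 - <<'E'
from h import *
np.set_printoptions(precision=1,suppress=True)
b=cv2.imread('pics/b.png').astype(float)
def c(u,lo,hi):
  w=np.clip(b[lo:hi,u].min(1)-125,0,None); return (w*np.arange(lo,hi)).sum()/w.sum()
for u in(350,358,364,368):
  p,q=onz('top',u,c(u,184,193),45),onz('top',u,c(u,223,232),45);print(p[:2],q[:2],((p+q)/2)[:2],p[0]-q[0])
E
```

```text
[ 611.9 -324. ] [ 481.  -318.6] [ 546.5 -321.3] 130.87027397580573
[ 611.7 -350.3] [ 480.8 -344.4] [ 546.3 -347.3] 130.9932709673617
[ 611.7 -370. ] [ 480.6 -363.8] [ 546.2 -366.9] 131.1208620710886
[ 610.8 -383.1] [ 477.2 -376.6] [ 544.  -379.8] 133.5306057970722
```

```bash
python3 -m pendant '[[[0.03,0,-0.3],[0,0,-0.25],-1],[[0,0,-0.27],[0,0,0],-1],[[0,0,0],[0,0,0],-1],[[0,-0.4,0],[0,0,0],-1],[[0,-0.4,0],[0,0,0],-1],[[0,-0.4,0],[0,0,0],-1],[[0,-0.4,0],[0,0,0],-1],[[0,-0.4,0],[0,0,0],-1],[[0,-0.3,0],[0,0,0],-1],[[0,0,0],[0,0,0],-1]]'
```

```text
time: 12.9
tool_pos: [558.4, -216.2, 95.4]
tcp_rot: [-3.119, -0.024, -0.012]
contact_force: [39.4, 59.6, 26.8]
grip_width: 26.8
finger_force: 32.3
```

```bash
python3 -m pendant '[[[0,0.5,0],[0,0,0],-1],[[0,0.5,0],[0,0,0],-1],[[0,0.5,0],[0,0,0],-1],[[0,0.3,0],[0,0,0],-1],[[0,0,0],[0,0,0],-1],[[0,0,0],[0,0,0],-1],[[0,0,0],[0,0,0],-1],[[0,0,0],[0,0,0],-1],[[0,0,0],[0,0,0],-1],[[0,0,0],[0,0,0],-1]]'
python3 - <<'E'
from h import *
b=snap('top','g2.png');a=snap('scene','g.png')
cv2.imwrite('pics/g3.png',np.hstack([cv2.resize(b[145:275,240:410],(425,325),interpolation=3),cv2.resize(a[70:270,80:280],(375,375),interpolation=3)[:325]]))
E
```

```text
time: 13.73
tool_pos: [546.1, -171.8, 88.5]
tcp_rot: [-3.133, 0.003, -0.007]
contact_force: [-0.1, -0.1, -3.2]
grip_width: 17.9
finger_force: 30.0
```

View pics/g3.png

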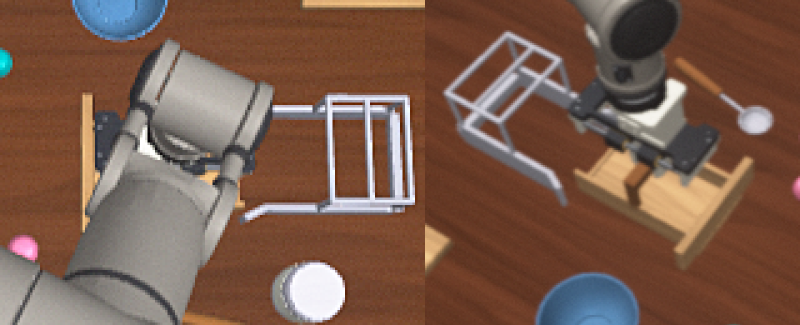

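The trug is intact in the grip, with its lip near corner at top crop (242,208) and the near flare tip at (245,215). In the scene half, the far flare tip is at (563,190–203) and the far lip corner at (578,170). I'll measure both sides.

```bash
python3 - <<'E'
from h import *
b=cv2.imread('pics/g2.png');a=cv2.imread('pics/g.png')
A=cv2.resize(a[100:180,120:220],(500,400),interpolation=3)
B=cv2.resize(b[175:240,262:346],None,fx=5,fy=5,interpolation=3)[:, -300:]
cv2.imwrite('pics/g4.png',np.hstack([A,np.pad(B,((0,400-325),(0,0),(0,0)))]))
E
```

View pics/g4.png

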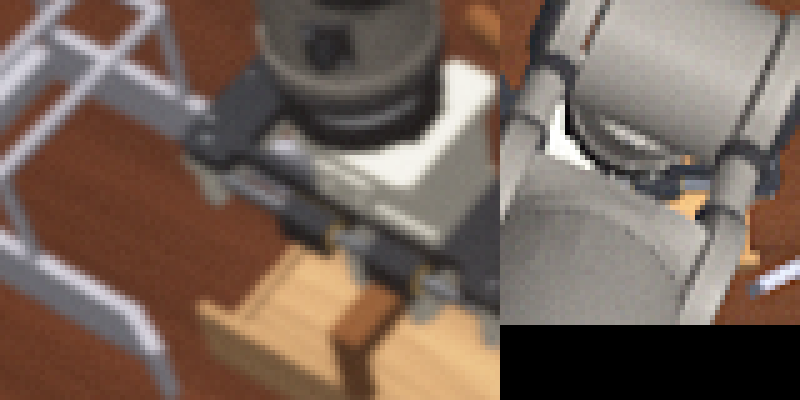

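```bash
python3 - <<'E'
from h import *
np.set_printoptions(precision=1,suppress=True)
for n,c,u,v,z in(('far lip','scene',160,161,47),('far flare tip','scene',152,169,45),('far bend','scene',146,160,45),('near lip','top',338,227.4,47),('near lip low','top',338,227.4,13),('near flare tip','top',336.4,233,45),('tail far','top',240+88/2.5,145+94/2.5,55),('tail far l','top',240+82/2.5,145+94/2.5,55),('tail near','top',240+85/2.5,145+230/2.5,55)):
  print(n,onz(c,u,v,z)[:2])
print([proj('scene',(x,y,z)) for x,y,z in((602,-277,47),(490,-277,47))])
E
```

```text
far lip [ 593.1 -271.7]
far flare tip [ 623.3 -275.3]
far bend [ 608.8 -306.8]
near lip [ 481.6 -279.4]
near lip low [ 485.6 -285.6]
near flare tip [ 463.7 -274. ]
tail far [628.9 -77.6]
tail far l [629.  -69.8]
tail near [450.4 -71.8]
[array([156.3, 162.5]), array([181.4, 133.7])]
```

The lip centre is at x≈537.5 and the tail centre at ≈539.7, while the rack axis is at ≈545.5. The trug sits about 7 mm too near, so I'll shift it and retry slowly.

```bash
python3 -m pendant '[[[0.23,0,0],[0,0,0.07],-1],[[0,0,0],[0,0,0],-1],[[0,-0.2,0],[0,0,0],-1],[[0,-0.2,0],[0,0,0],-1],[[0,-0.2,0],[0,0,0],-1],[[0,-0.2,0],[0,0,0],-1],[[0,-0.2,0],[0,0,0],-1],[[0,-0.2,0],[0,0,0],-1],[[0,0,0],[0,0,0],-1],[[0,0,0],[0,0,0],-1]]'
```

```text
time: 14.67
tool_pos: [553.0, -207.6, 88.5]
tcp_rot: [-3.133, 0.003, 0.002]
contact_force: [-0.3, -0.3, -4.7]
grip_width: 18.3
finger_force: 30.0
```

```bash
python3 -m pendant '[[[0,-0.2,0],[0,0,0],-1],[[0,-0.2,0],[0,0,0],-1],[[0,-0.2,0],[0,0,0],-1],[[0,-0.2,0],[0,0,0],-1],[[0,-0.2,0],[0,0,0],-1],[[0,-0.2,0],[0,0,0],-1],[[0,0,0],[0,0,0],-1],[[0,0,0],[0,0,0],-1],[[0,0,0],[0,0,0],-1],[[0,0,0],[0,0,0],-1]]'
```

```text
time: 15.5
tool_pos: [553.1, -242.8, 88.6]
tcp_rot: [-3.133, 0.003, 0.003]
contact_force: [0.2, -0.5, -2.8]
grip_width: 17.8
finger_force: 30.0
```

```bash
python3 -m pendant '[[[0,-0.2,0],[0,0,0],-1],[[0,-0.2,0],[0,0,0],-1],[[0,-0.2,0],[0,0,0],-1],[[0,-0.2,0],[0,0,0],-1],[[0,-0.2,0],[0,0,0],-1],[[0,-0.2,0],[0,0,0],-1],[[0,-0.1,0],[0,0,0],-1],[[0,0,-0.03],[0,0,0],-1],[[0,0,0],[0,0,0],-1],[[0,0,0],[0,0,0],-1]]'
```

```text
time: 16.33
tool_pos: [553.3, -282.3, 88.0]
tcp_rot: [-3.134, 0.003, 0.003]
contact_force: [0.1, -1.3, -1.8]
grip_width: 18.0
finger_force: 30.0
```

```bash
python3 -m pendant '[[[0,0,0],[0,0,0],-0.4],[[0,0,0],[0,0,0],-0.2],[[0,0,0],[0,0,0],0],[[0,0,0],[0,0,0],0],[[0,0,0],[0,0,0],0],[[0,0,0],[0,0,0],0],[[0,0,0.3],[0,0,0],0],[[0,0,0.7],[0,0,0],0],[[0,0,0.9],[0,0,0],0],[[0,0,0.9],[0,0,0],0]]'
python3 -m pendant '[[[0,0,0.9],[0,0,0],0],[[0,0.5,0.9],[0,0,0.8],0],[[0,0.9,0],[0,0,0.9],0],[[0,0.9,0],[0,0,0.9],0],[[0,0.9,0],[0,0,0.9],0],[[0,0.9,0],[0,0,0.9],0],[[0,0.9,0],[0,0,0.9],0],[[0,0.9,0],[0,0,0.9],0.5],[[-0.1,0.3,0],[0,0,0.9],1],[[-0.1,0,0],[0,0,0.9],1]]'
python3 - <<'E'
from h import *
b=snap('top','i2.png')
print(bot.get_obs()['joint_positions'])
cv2.imwrite('pics/i3.png',cv2.resize(b[150:260,270:420],(750,550),interpolation=3))
E
```

```text
time: 17.17
tool_pos: [552.8, -281.8, 172.9]
tcp_rot: [-3.132, 0.004, 0.002]
contact_force: [0.3, 0.6, 0.0]
grip_width: 45.8
finger_force: 0.0
time: 18.0
tool_pos: [547.1, -93.4, 226.7]
tcp_rot: [-3.133, 0.002, 0.971]
contact_force: [0.3, -0.6, 0.4]
grip_width: 61.4
finger_force: 0.0
[-3.08967029e-01  4.14824879e-01  1.46118712e+00 -7.50802730e-04
  1.27438463e+00  2.85489848e-01]
```

View pics/i3.png

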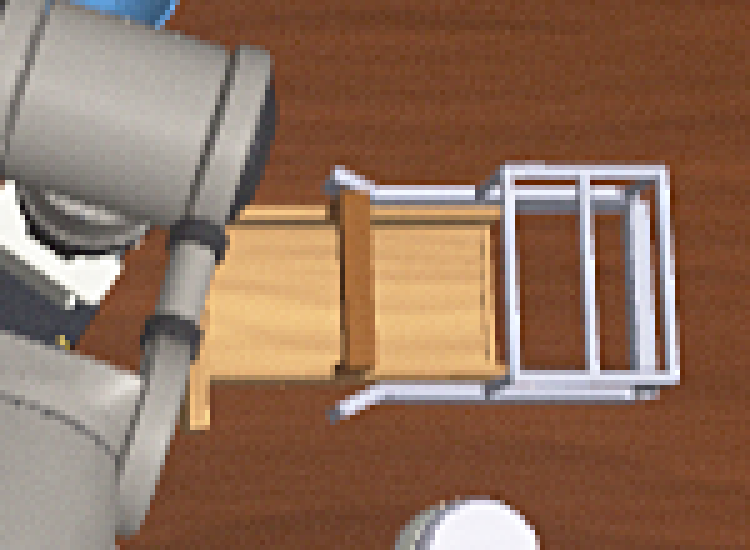

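The trug stands squarely between the rails with its lip just before the first bar (crop 495–510), and the tail's back edge is at about x=190. I'll finish the turn and come down behind the tail board with open fingers for a two-point push.

```bash
python3 -m pendant '[[[-0.03,-0.1,0],[0,0,1],1],[[-0.03,-0.2,0],[0,0,1],1],[[0,-0.3,0],[0,0,1],1],[[0,-0.3,0],[0,0,1],1],[[0,-0.3,0],[0,0,1],1],[[0,-0.2,-0.6],[0,0,0],1],[[0,0,-0.9],[0,0,0],1],[[0,0,-0.9],[0,0,0],1],[[0,0,-0.9],[0,0,0],1],[[0,0,-0.9],[0,0,0],1]]'
python3 -m pendant '[[[0,0,-0.9],[0,0,0],1],[[0,0,-0.8],[0,0,0],1],[[0,0,-0.4],[0,0,0],1],[[0,0,0],[0,0,0],1],[[0,0,0],[0,0,0],1],[[0,-0.2,0],[0,0,0],1],[[0,-0.2,0],[0,0,0],1],[[0,-0.2,0],[0,0,0],1],[[0,0,0],[0,0,0],1],[[0,0,0],[0,0,0],1]]'
```

```text
time: 18.88
tool_pos: [545.5, -138.7, 99.3]
tcp_rot: [-3.134, 0.004, 1.559]
contact_force: [-0.6, -1.1, 0.5]
grip_width: 91.8
finger_force: 0.0
time: 19.72
tool_pos: [545.6, -156.8, 37.4]
tcp_rot: [-3.134, 0.004, 1.561]
contact_force: [-1.1, -0.1, -0.0]
grip_width: 91.9
finger_force: 0.0
```

```bash
P='';  python3 -m pendant '[[[0,-0.2,0],[0,0,0],1],[[0,-0.2,0],[0,0,0],1],[[0,-0.25,0],[0,0,0],1],[[0,-0.25,0],[0,0,0],1],[[0,-0.25,0],[0,0,0],1],[[0,-0.25,0],[0,0,0],1],[[0,-0.25,0],[0,0,0],1],[[0,-0.25,0],[0,0,0],1],[[0,0,0],[0,0,0],1],[[0,0,0],[0,0,0],1]]'
```

```text
time: 20.55
tool_pos: [545.2, -214.1, 36.5]
tcp_rot: [-3.133, 0.004, 1.562]
contact_force: [-0.5, -0.6, -0.0]
grip_width: 92.1
finger_force: 0.0
```

```bash
python3 -m pendant '[[[0,-0.2,0],[0,0,0],1],[[0,-0.2,0],[0,0,0],1],[[0,-0.2,0],[0,0,0],1],[[0,-0.2,0],[0,0,0],1],[[0,-0.1,0],[0,0,0],1],[[0,0,0],[0,0,0],1],[[0,0,0],[0,0,0],1],[[0,0,0],[0,0,0],1],[[0,0,0],[0,0,0],1],[[0,-0.1,0],[0,0,0],1]]'
python3 - <<'E'
from h import *
b=snap('top','j2.png');a=snap('scene','j.png')
cv2.imwrite('pics/j3.png',np.hstack([cv2.resize(b[150:260,290:400],(390,390),interpolation=3),cv2.resize(a[60:220,70:230],(390,390),interpolation=3)]))
E
```

```text
time: 21.38
tool_pos: [545.3, -242.4, 36.8]
tcp_rot: [-3.133, 0.003, 1.563]
contact_force: [1.3, 2.9, 1.0]
grip_width: 91.7
finger_force: 1.4
```

View pics/j3.png

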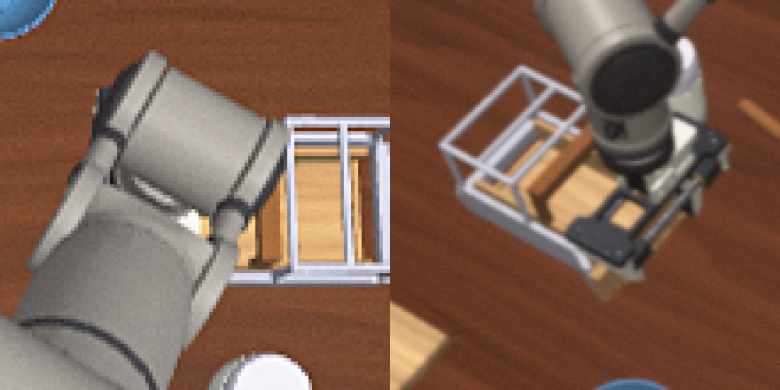

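The trug is nearly home, with the arch just behind the first bar and the ear at (605,280) close to the rail end. I'll push until the force rises.

```bash
python3 -m pendant '[[[0,-0.1,0],[0,0,0],1],[[0,-0.1,0],[0,0,0],1],[[0,-0.05,0],[0,0,0],1],[[0,-0.05,0],[0,0,0],1],[[0,0,0],[0,0,0],1],[[0,0,0],[0,0,0],1],[[0,0,0],[0,0,0],1],[[0,0,0],[0,0,0],1],[[0,0,0],[0,0,0],1],[[0,0,0],[0,0,0],1]]'
python3 -m pendant '[[[0,-0.05,0],[0,0,0],1],[[0,-0.05,0],[0,0,0],1],[[0,-0.05,0],[0,0,0],1],[[0,0,0],[0,0,0],1],[[0,0,0],[0,0,0],1],[[0,0,0],[0,0,0],1],[[0,0,0],[0,0,0],1],[[0,0,0],[0,0,0],1],[[0,0,0],[0,0,0],1],[[0,0,0],[0,0,0],1]]'
```

```text
time: 22.32
tool_pos: [545.4, -251.5, 36.8]
tcp_rot: [-3.133, 0.002, 1.562]
contact_force: [-0.2, 4.8, 2.7]
grip_width: 91.5
finger_force: 2.6
time: 23.15
tool_pos: [545.3, -251.7, 36.8]
tcp_rot: [-3.132, -0.004, 1.563]
contact_force: [1.0, 21.9, 8.6]
grip_width: 92.0
finger_force: 11.0
```

The force rose to 22 N with no further advance, so the trug is home. I'll back off, rise and check.

```bash
python3 -m pendant '[[[0,0.3,0],[0,0,0],1],[[0,0.6,0],[0,0,0],1],[[0,0.6,0],[0,0,0],1],[[0,0.3,0.6],[0,0,0],1],[[0,0,0.9],[0,0,0],1],[[0,0,0.9],[0,0,0],1],[[0,0,0.9],[0,0,0],1],[[0,0,0.9],[0,0,0],1],[[0,0.9,0.9],[0,0,0],1],[[0,0.9,0.9],[0,0,0],1]]'
python3 -m pendant '[[[0,0.9,0.5],[0,0,0],1],[[0,0.9,0],[0,0,0],1],[[0,0.9,0],[0,0,0],1],[[0,0.9,0],[0,0,0],1],[[0,0,0],[0,0,0],1],[[0,0,0],[0,0,0],1],[[0,0,0],[0,0,0],1],[[0,0,0],[0,0,0],1],[[0,0,0],[0,0,0],1],[[0,0,0],[0,0,0],1]]'
python3 - <<'E'
from h import *
b=snap('top','k2.png')
cv2.imwrite('pics/k3.png',np.hstack([cv2.resize(b[160:250,300:420],(480,360),interpolation=3),cv2.resize(b[140:240,95:205],(320,291),interpolation=3)[:360] if 0 else np.pad(cv2.resize(b[140:240,95:205],(320,291),interpolation=3),((0,69),(0,0),(0,0)))]))
E
```

```text
time: 23.98
tool_pos: [545.2, -149.7, 218.0]
tcp_rot: [-3.134, 0.005, 1.559]
contact_force: [1.1, -0.0, 0.3]
grip_width: 92.1
finger_force: 0.0
time: 24.82
tool_pos: [545.3, -41.5, 231.6]
tcp_rot: [-3.133, 0.003, 1.561]
contact_force: [-0.6, 0.1, 0.2]
grip_width: 92.0
finger_force: 0.0
```

View pics/k3.png

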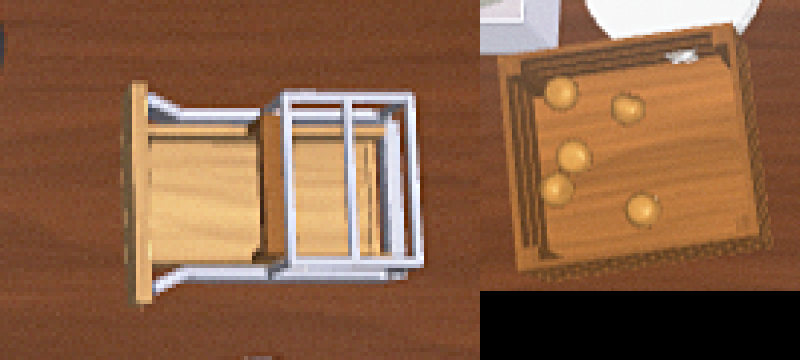

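The trug is fully home: its tail board at x≈142 is against both flare tips and it sits centred. All five rolls are in the crate, at (560,92), (627,108), (573,156), (557,190) and (642,210). I'm handing in.

```bash
python3 -c "
from plant import bot
print(bot.close_job())"
```

```text
the job is handed in; nothing more can be done
None
```

The job is handed in: all five rolls are in the crate, and the empty trug is fully home in the rack, open end first; my first try at the rack jammed at about 75 N wrist force, so I backed off and re-centred, and nothing appeared disturbed (the hand-in call returned no verdict).

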